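# Empty the square ball hopper into its tray

### The arm

A 6-joint arm with a two-finger parallel gripper is mounted at the origin on the work surface. World frame = base frame: x ahead of the robot, y to its left, z up, the work surface at z = 0. Lengths are in m, angles in rad, forces in N, time in s.
With the tool pointing down it reaches from about 0.275 to 0.725 m from the base axis. Payload 15.9 kg.
Tool frame: the origin (TCP) lies on the mounting face of the last link; the fingertips stand 173 mm ahead of it and the grasp point (between the pads) lies 155 mm ahead of it; z points along the fingers, y is the line along which they close (so a half turn about z gives the same grasp; the last joint's range is limited). The gripper opens to 85 mm and grips with 20 to 120 N. Pads are 22 mm wide; open, the fingers measure 114 mm over their backs; the gripper's body (76 mm by 85 mm) begins 54 mm behind the grasp point. The pads swing forward as they close: fully open they stand 13 mm farther back than shut.
Start: joints at [1.163, 0.213, -0.034, 1.323, 0, 1.571], TCP at [0.198, 0.459, 0.405] pointing down, gripper open.
Joint ranges: [-2.98, 2.98], [-0.74, 1.72], [-1.14, 1.35], [-2.1, 2.04], [-1.57, 1.44], [-3.14, 3.14]. Speed limits (rad/s): [1.89, 1.89, 2.39, 2.57, 3.14, 3.14].

### API

Orientations are given as a rotation vector (axis times angle).
In Python, from station import bot gives the robot as it stands.
- The arm moves only by the shell command python3 -m creep 'ROWS'. ROWS is JSON, a list that holds one entry, the list of rows, each a list of 7 numbers: the shift along the tool's x, y, z in m, then the turn, a rotation vector about the tool's x, y, z in degrees, then the closure in counts, from 0 (fully open) to 255 (shut). A call has 1 to 12 rows; each row shifts and turns the commanded pose from where the row before left it, along the tool's axes as they then stand; what a row does not reach is not made up. A row lasts 1/10 s, in which the tool goes at most 50 mm and 8.59 degrees, less where a joint would pass 70% of its speed; a pose out of reach is approached as far as the arm can. A call is refused whole if a number of a shift passes 0.05 or a number of a turn 8.59, either way. A call with a gripper value outside its range is refused whole. The fingers move at their own pace and stop on an object; the grip force is fixed at half the most. Time passes only in rows, so rows that do not move let the fingers close. It gives the time, the measured TCP pose, the force, the opening and the grip force at its end, in the units of the state.
- bot.sense(): the state, without advancing time (a new reading comes with each control period).
- bot.snapshot(name): name is "side" or "top" or "wrist"; returns the picture (400x640x3 uint8, red, green, blue); there is no depth.
- bot.get_calibration(name): a dict with "fx", "fy", "cx", "cy" (pixels), "dist_coeffs" ([k1, k2, p1, p2, k3] as OpenCV has them; the pictures are not rectified), "R" (3x3) and "t" (3): a world point X has camera coordinates R X + t. Camera axes: x right, y down, z forward; pixel columns grow to the right and rows downward; lengths in m; the calibration is good to about 2 mm. A picture is of the moment at which its call begins: read the wrist's pose just before it. get_calibration takes no time and is no camera call; for the wrist camera it gives the pose at the moment of the call.
- bot.sign_off(): hands the job in; it is judged then, once.
Trained networks look in the newest picture that a camera, given by its name, has taken for a name from the list of things; names that differ only in an ending like _2 or _b are one class to them, and where a whole thing is asked for, a point or a joint stands for the part that bears it (a point fixed in the world has none). Each returns a list of dicts, best first, with "p" (0 to 1); they miss things now and then, are a little off and sometimes report something else, mostly with a low value. They report only what shows in the picture. A call takes as long as a camera call.
- bot.boxes_of(camera, target): "at" ([column, row] in pixels, amid what is visible of it).
- bot.silhouettes(camera, target): "mask" (400x640 bool, what is visible of it) and "at" ([column, row] in pixels, amid what is visible of it).
The state is a dict: "t": time; "q": joint angles; "dq": joint speeds; "joint_torque": joint torques, N m; "position": TCP position; "tcp_rot": TCP orientation; "force": force on the tool from outside, world axes, zero at the start; "ft_torque": the same for the moment, N m; "grip_width": finger opening in m; "gripper_force": force on a finger pad.
Only numpy, scipy, OpenCV 4.12 (cv2) and the standard library are available. Lean on these libraries where they do the work, as an engineer would, in place of code of your own. Each camera call takes 0.05 s, during which the arm holds its last target. There are 200 camera calls.

### The job

On the jeweller's bench stand two small hoppers of steel burnishing balls, one square and one round. Pull out the slide gate under the square hopper by its white upright knob so that all three of its balls drop into the tray beneath, then push the gate fully home again and let go. Leave the round hopper's gate shut.

Things in the scene. Friction and masses are not known exactly. Their poses are not given: they have to be found in the camera images.
- gate (a joint): slide gate of the square hopper, an aluminium plate: 0 = fully home (shut), 0.060 m = fully pulled out, stops at both ends. It starts 0 to 8 mm out, holding the balls. It slides level with about 2 N of friction and stays where left. The opening it covers is 50 mm square; all balls fall within about a second once it is pulled out by 50 mm or more.
- gate_grip (a point): centre of the gate's grip, a white upright cylinder 20 mm in diameter and 50 mm high on a 14 mm wide aluminium tongue; this point is 125 mm above the bench, 25 mm above the tongue. It moves with the gate. Its -x axis is the level direction in which the gate is pulled open; z is up. With the gate home it stands 115 mm from the hopper's centre line, 59 mm from its wooden block.
- tray (a point): centre of the floor of the square aluminium tray fixed under the square hopper, 20 mm above the bench; inside 96 mm square, walls 30 mm high; axes parallel to gate_grip's. The hopper is fixed to the bench, 116 mm square at its wooden base and 185 mm high: four steel posts, a wooden block around the gate's opening, an open clear funnel 108 mm square at the top.
- ball1_center (a point): centre of the first steel ball, 18 mm in diameter, 24 g, loose in the square hopper; it lies on the shut gate, 109 mm above the bench, and 29 mm above the bench once in the tray
- ball2_center (a point): centre of the second such ball in the square hopper
- ball3_center (a point): centre of the third such ball in the square hopper
- round_gate (a joint): slide gate of the other hopper, which is round (clear round funnel, round base and tray, 214 mm high) with a like gate and knob: 0 = shut, 0.060 m = open. It starts 0 to 8 mm out and is to be left alone.

How it is judged:
On the way:
1. the square hopper's gate is pulled out and all three of its balls have dropped into the tray under it (horizontal distance between each of ball1_center, ball2_center, ball3_center and tray below 0.065 m and z of ball1_center in the frame of tray between 0 and 0.03 m and z of ball2_center in the frame of tray between 0 and 0.03 m and z of ball3_center in the frame of tray between 0 and 0.03 m), for 0.2 s.
At the end, for the whole second after the job is handed in: All three balls lie in the square tray (centres within 65 mm of its middle and below its rim), the square hopper's gate is home to within 10 mm, and the round hopper's gate is still shut (less than 16 mm out) (all of step 1 and value of joint gate below 0.01 m and value of joint round_gate below 0.016 m); the robot touches nothing.
It fails at once if the round hopper's gate is pulled open (16 mm or more out) (value of joint round_gate above 0.016 m).
It also fails if it takes over 35 s, if anything falls off the work surface, if the arm or the gripper's body presses on something with over 40 N, if the wrist force passes 120 N, or if a joint passes its speed limit or range.

## Working session

There is one attempt and no reset: what is moved stays moved. The work goes in short steps, Python scripts to look and compute and a shell command to move; the robot and the scene stay as the last step left them, time stands still between calls to the robot, and variables do not carry over. Pictures are saved under pics/ and viewed, at most 10 in all, crops included, and the job is handed in when it is done.

```bash
mkdir -p pics; ls; python3 - <<'E'
from station import bot
import cv2,numpy as np
s=bot.sense();print(s['t'],s['position'],s['tcp_rot'],s['grip_width'])
ims=[]
for c in("side","top"):
    im=bot.snapshot(c);cv2.imwrite(f"pics/{c}0.png",im[:,:,::-1])
    k=bot.get_calibration(c);print(c,k['fx'],np.round(-np.array(k['R']).T@k['t'],3),np.round(k['R'],2).tolist())
    for n in("gate_grip","gate","round_gate","ball1_center"):
        print(n,[(np.round(d['at']).tolist(),round(d['p'],2)) for d in bot.boxes_of(c,n)][:5])
E
```

```text
pics
0.0 [0.19823698 0.45887498 0.4042205 ] [-6.36079813e-01 -3.07630645e+00  1.68067349e-03] 0.08535396706907528
side 452.9595794073136 [ 0.25  -0.83   0.599] [[0.95, -0.31, -0.01], [-0.17, -0.48, -0.86], [0.26, 0.82, -0.51]]
gate_grip [([346.0, 207.0], 0.51)]
gate [([377.0, 266.0], 0.39)]
round_gate []
ball1_center []
top 421.0559413288207 [ 0.488 -0.027  0.819] [[-0.01, -1.0, -0.0], [-1.0, 0.01, -0.03], [0.03, -0.0, -1.0]]
gate_grip [([449.0, 181.0], 0.76)]
gate [([454.0, 181.0], 0.83)]
round_gate [([451.0, 181.0], 0.74), ([157.0, 174.0], 0.6)]
ball1_center [([464.0, 175.0], 0.44)]
```

View pics/top0.png

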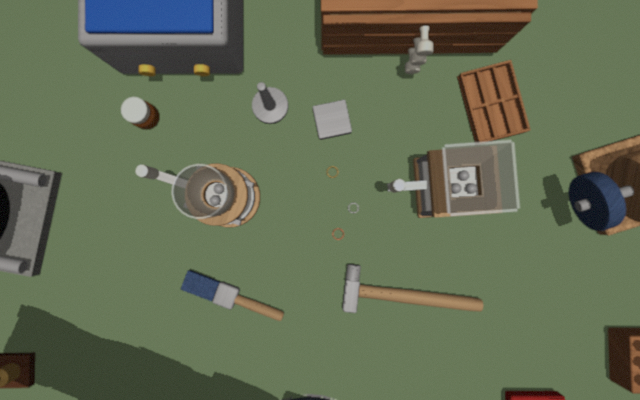

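View pics/side0.png

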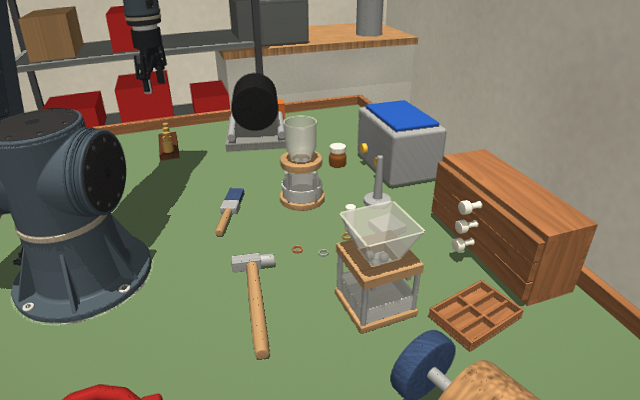

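The top view shows the square hopper at about (465,180), with its knob at (398,185) to the left and three balls near (463,183). The round hopper is at (210,195). In the side view the square hopper's knob shows at about (350,208).

```bash
cat > h.py <<'E'
from station import bot
import cv2,numpy as np
from scipy.spatial.transform import Rotation as R
def onplane(c,px,z,k=None):
    k=k or bot.get_calibration(c)
    K=np.array([[k['fx'],0,k['cx']],[0,k['fy'],k['cy']],[0,0,1]])
    u=cv2.undistortPoints(np.array(px,float).reshape(-1,1,2),K,np.array(k['dist_coeffs']))[:,0]
    Rm=np.array(k['R']);o=-Rm.T@np.array(k['t'])
    d=np.c_[u,np.ones(len(u))]@Rm
    return o+d*((z-o[2])/d[:,2])[:,None]
E
python3 - <<'E'
from h import *
im=cv2.imread("pics/top0.png")
cv2.imwrite("pics/topc.png",cv2.resize(im[125:235,370:530],None,fx=5,fy=5,interpolation=cv2.INTER_CUBIC))
im=cv2.imread("pics/side0.png")
cv2.imwrite("pics/sidec.png",cv2.resize(im[190:300,320:440],None,fx=5,fy=5,interpolation=cv2.INTER_CUBIC))
for c in("top","side"):
  bot.snapshot(c)
  for n in("gate_grip","ball1_center"):
    for d in bot.silhouettes(c,n)[:4]:
        m=d['mask'];ys,xs=np.where(m);print(c,n,round(d['p'],2),np.round(d['at'],1),m.sum(),xs.min(),xs.max(),ys.min(),ys.max())
E
```

```text
top gate_grip 0.83 [452.8 184. ] 873 387 477 167 196
top ball1_center 0.59 [464.2 175.7] 92 458 468 170 180
top ball1_center 0.19 [454.3 180.4] 979 387 478 166 196
```

View pics/topc.png

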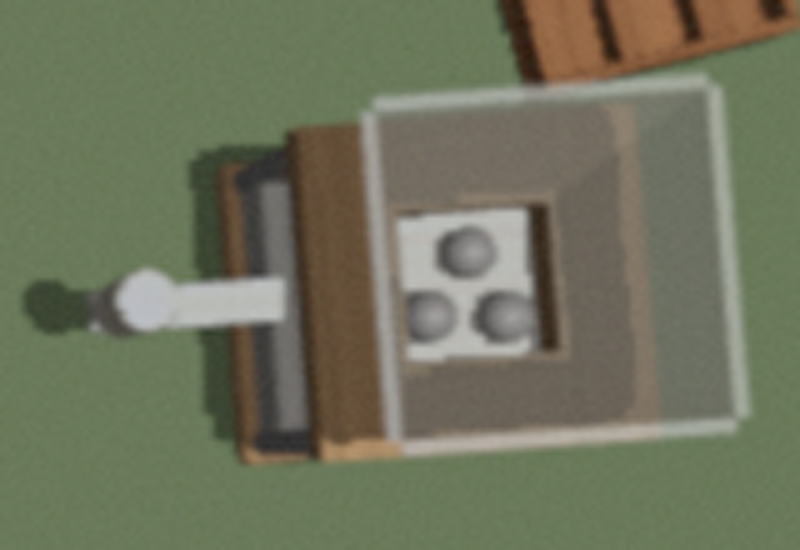

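View pics/sidec.png

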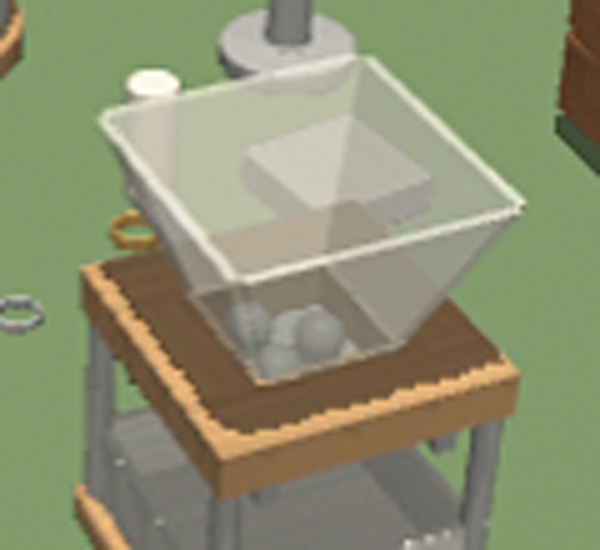

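The top crop shows the knob's top face centred at crop (146,298). The funnel rim corners are at (373,103), (713,82), (742,425) and (394,443). In the side crop the knob's top is at (153,83).

```bash
python3 - <<'E'
from h import *
f=lambda p,ox,oy:(np.array(p,float)+.5)/5-.5+[ox,oy]
kn=onplane("top",f([[146,298]],370,125),.15)[0];ks=onplane("side",f([[153,83]],320,190),.15)[0]
rim=onplane("top",f([[373,103],[713,82],[742,425],[394,443]],370,125),.185)
print("knob",kn,ks);c=rim.mean(0);print("rim",c,[np.linalg.norm(rim[i]-rim[i-1]) for i in range(4)])
for a,b in((1,0),(2,3)):
    d=rim[b]-rim[a];print("dir",np.degrees(np.arctan2(d[1],d[0])))
for a,b in((0,3),(1,2)):
    d=rim[b]-rim[a];print("perp+90",np.degrees(np.arctan2(d[1],d[0]))+90-0)
d=kn-c;print("c->knob",np.linalg.norm(d[:2]),np.degrees(np.arctan2(d[1],d[0])))
T=onplane("top",f([[285,298]],370,125),.1);print(T)
s=bot.sense();print(s['t'],R.from_rotvec(s['tcp_rot']).as_matrix().round(3))
E
```

```text
knob [ 0.53433542 -0.15207242  0.15      ] [ 0.53093951 -0.15219769  0.15      ]
rim [ 0.54163366 -0.26839191  0.185     ] [np.float64(0.10268718021161616), np.float64(0.10216604073685423), np.float64(0.10351262564567824), np.float64(0.10396671251778142)]
dir 93.08199668877921
dir 92.6279005957466
perp+90 -87.37143313270704
perp+90 -86.37291311494891
c->knob 0.11654822565703903 93.5902068005083
[[ 0.53750131 -0.2088446   0.1       ]]
0.8 [[-0.918  0.397  0.   ]
 [ 0.397  0.918 -0.   ]
 [-0.    -0.    -1.   ]]
```

```bash
python3 -m creep '[[[-0.0275,-0.0214,0,0,0,0,0],[-0.0275,-0.0214,0,0,0,0,0],[-0.0275,-0.0214,0,0,0,0,0],[-0.0275,-0.0214,0,0,0,0,0],[-0.0275,-0.0214,0,0,0,0,0],[-0.0275,-0.0214,0,0,0,0,0],[-0.0275,-0.0214,0,0,0,0,0],[-0.0275,-0.0214,0,0,0,0,0],[-0.0275,-0.0214,0,0,0,0,0],[-0.0275,-0.0214,0,0,0,0,0]]]'
python3 -m creep '[[[-0.0275,-0.0214,0,0,0,0,0],[-0.0275,-0.0214,0,0,0,0,0],[-0.0275,-0.0214,0,0,0,0,0],[-0.0275,-0.0214,0,0,0,0,0],[-0.0275,-0.0214,0,0,0,0,0],[-0.0275,-0.0214,0,0,0,0,0],[-0.0275,-0.0214,0,0,0,0,0],[-0.0275,-0.0214,0,0,0,0,0],[-0.0275,-0.0214,0,0,0,0,0],[-0.0275,-0.0214,0,0,0,0,0]]]'
python3 -m creep '[[[0,0,0,0,0,8,0],[0,0,0,0,0,8,0],[0,0,0,0,0,8,0],[0,0,0,0,0,8,0],[0,0,0,0,0,8,0],[0,0,0,0,0,8,0],[0,0,0,0,0,8,0],[0,0,0,0,0,7.6,0],[0,0,0,0,0,0,0],[0,0,0,0,0,0,0]]]'
cat >> h.py <<'E'
def go(target,yaw):
    s=bot.sense();M=R.from_rotvec(s['tcp_rot']).as_matrix()
    y=np.degrees(np.arctan2(M[1,1],M[0,1]))
    print("t",s['t'],"pos",s['position'].round(4),"shift",(M.T@(np.array(target)-s['position'])).round(4),"turn z",-(yaw-y),"tilt",M[:,2].round(4),"q",np.round(s['q'],2))
E
python3 - <<'E'
from h import *
go([.5335,-.152,.285],3)
im=bot.snapshot("wrist");cv2.imwrite("pics/w1.png",im[:,:,::-1])
for d in bot.boxes_of("wrist","gate_grip"): print(d['at'],d['p'])
E
```

```text
t: 1.8
position: [0.3663, 0.1521, 0.4049]
tcp_rot: [0.636, 3.076, 0.0]
force: [1.1, 1.0, 0.4]
grip_width: 0.0854
gripper_force: 0.0
t: 2.8
position: [0.5339, -0.1535, 0.4047]
tcp_rot: [0.636, 3.076, 0.0]
force: [0.1, -0.1, 0.9]
grip_width: 0.0853
gripper_force: 0.0
t: 3.8
position: [0.5335, -0.152, 0.4047]
tcp_rot: [-2.157, -2.284, -0.0]
force: [-1.0, -0.8, -0.1]
grip_width: 0.0851
gripper_force: 0.0
t 3.8 pos [ 0.5335 -0.152   0.4047] shift [0.     0.     0.1197] turn z 0.26899085315146287 tilt [-0.  0. -1.] q [-0.28  0.33  0.12  1.36  0.    1.24]
[321.7, 212.6] 0.67
[320.6, 296.3] 0.56
```

View pics/w1.png

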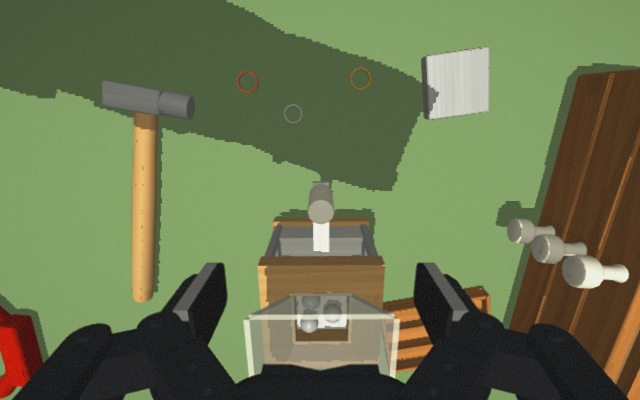

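The wrist view shows the knob at about (321,205), its tongue leading down to the hopper, and the fingers symmetric about column 321.

```bash
python3 - <<'E'
from h import *
k=bot.get_calibration("wrist");print(-np.array(k['R']).T@k['t'])
print(onplane("wrist",[[321,212]],.15),onplane("wrist",[[321,190]],.15),onplane("wrist",[[321,184]],.10),onplane("wrist",[[321,222],[321,250]],.10))
E
```

```text
[ 0.52952145 -0.07586616  0.37404703]
[[ 0.5343691  -0.15337901  0.15      ]] [[ 0.53342481 -0.13679015  0.15      ]] [[ 0.53398935 -0.14500049  0.1       ]] [[ 0.53599275 -0.18019477  0.1       ]
 [ 0.53756965 -0.20789199  0.1       ]]
```

```bash
python3 -m creep '[[[0,0,0.02,0,0,0,0],[0,0,0.02,0,0,0,0],[0,0,0.02,0,0,0,0],[0,0,0.02,0,0,0,0],[0,0,0.02,0,0,0,0],[0,0,0.02,0,0,0,0],[0,0,0,0,0,0,0],[0,0,0,0,0,0,0]]]'
python3 -m creep '[[[0,0,0,0,0,0,255],[0,0,0,0,0,0,255],[0,0,0,0,0,0,255],[0,0,0,0,0,0,255],[0,0,0,0,0,0,255],[0,0,0,0,0,0,255],[0,0,0,0,0,0,255],[0,0,0,0,0,0,255],[0,0,0,0,0,0,255],[0,0,0,0,0,0,255]]]'
python3 -c "
from h import *
go([.5305,-.094,.285],3)"
```

```text
t: 4.7
position: [0.5335, -0.1521, 0.2852]
tcp_rot: [-2.16, -2.281, 0.0]
force: [1.1, 0.3, -0.2]
grip_width: 0.0853
gripper_force: 0.0
t: 5.7
position: [0.5337, -0.152, 0.2851]
tcp_rot: [2.161, 2.279, 0.001]
force: [1.7, 0.8, 5.9]
grip_width: 0.0192
gripper_force: 58.4
t 5.7 pos [ 0.5337 -0.152   0.2851] shift [ 0.0581 -0.0001  0.0001] turn z 0.04109728370736976 tilt [ 9.e-04 -1.e-04 -1.e+00] q [-0.28  0.37 -0.12  1.07  0.    1.24]
```

```bash
python3 -m creep '[[[0.007,0,0,0,0,0,255],[0.007,0,0,0,0,0,255],[0.007,0,0,0,0,0,255],[0.007,0,0,0,0,0,255],[0.007,0,0,0,0,0,255],[0.007,0,0,0,0,0,255],[0.007,0,0,0,0,0,255],[0.007,0,0,0,0,0,255],[0,0,0,0,0,0,255],[0,0,0,0,0,0,255]]]'
python3 -m creep '[[[0,0,0,0,0,0,255],[0,0,0,0,0,0,255],[0,0,0,0,0,0,255],[0,0,0,0,0,0,255],[0,0,0,0,0,0,255],[0,0,0,0,0,0,255],[0,0,0,0,0,0,255],[0,0,0,0,0,0,255],[0,0,0,0,0,0,255],[0,0,0,0,0,0,255]]]'
python3 - <<'E'
from h import *
a=bot.snapshot("side")[190:330,310:450];b=bot.snapshot("top")[115:255,370:530]
f=lambda i:cv2.resize(i,(400,400),interpolation=cv2.INTER_CUBIC)
cv2.imwrite("pics/open.png",np.hstack([f(a),f(b)])[:,:,::-1])
for c in("side","top"):
  for d in bot.boxes_of(c,"ball1_center"): print(c,d['at'],d['p'],onplane(c,[d['at']],.029),onplane(c,[d['at']],.109))
E
```

```text
t: 6.7
position: [0.5303, -0.0959, 0.2851]
tcp_rot: [-2.161, -2.28, -0.0]
force: [-3.7, 0.9, 9.8]
grip_width: 0.0185
gripper_force: 58.7
t: 7.7
position: [0.5303, -0.096, 0.2851]
tcp_rot: [-2.162, -2.28, -0.0]
force: [-4.4, 1.8, 9.4]
grip_width: 0.0186
gripper_force: 58.7
side [376.9, 262.3] 0.45 [[ 0.57812824 -0.18703968  0.029     ]] [[ 0.53205511 -0.27724425  0.109     ]]
side [380.6, 295.6] 0.39 [[ 0.54440765 -0.27785912  0.029     ]] [[ 0.50306379 -0.35532639  0.109     ]]
side [339.6, 210.2] 0.37 [[0.5762367  0.02166156 0.029     ]] [[ 0.53042886 -0.09781307  0.109     ]]
```

View pics/open.png

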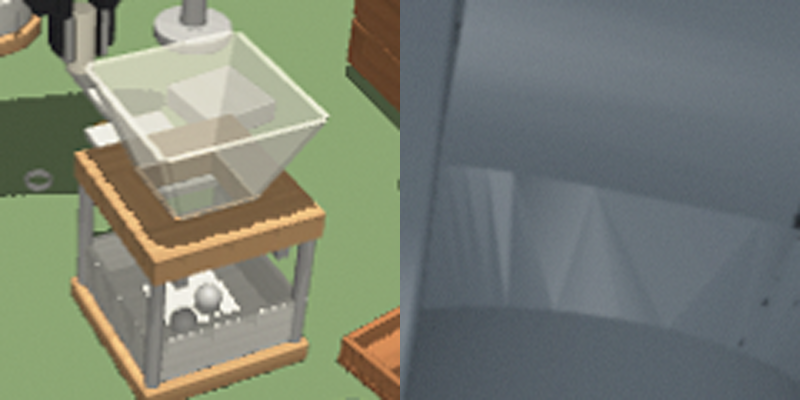

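The side crop shows the funnel empty, with balls visible in the tray around crop (205,297) and (185,318). The arm blocks the top view. Now I push the gate home.

```bash
python3 -m creep '[[[-0.007,0,0,0,0,0,255],[-0.007,0,0,0,0,0,255],[-0.007,0,0,0,0,0,255],[-0.007,0,0,0,0,0,255],[-0.007,0,0,0,0,0,255],[-0.007,0,0,0,0,0,255],[-0.007,0,0,0,0,0,255],[-0.006,0,0,0,0,0,255],[-0.001,0,0,0,0,0,255],[-0.001,0,0,0,0,0,255],[0,0,0,0,0,0,255],[0,0,0,0,0,0,255]]]'
```

```text
t: 9.1
position: [0.5337, -0.1528, 0.2851]
tcp_rot: [2.161, 2.28, 0.002]
force: [0.7, 3.2, 6.6]
grip_width: 0.0187
gripper_force: 58.6
```

```bash
python3 -m creep '[[[-0.001,0,0,0,0,0,255],[-0.001,0,0,0,0,0,255],[0,0,0,0,0,0,255]]]'
```

```text
t: 9.4
position: [0.5337, -0.1536, 0.2851]
tcp_rot: [-2.159, -2.279, -0.006]
force: [-0.3, 19.4, 10.6]
grip_width: 0.0184
gripper_force: 59.0
```

The 19 N reaction shows the gate is at its stop. Next: release, lift and retreat.

```bash
python3 -m creep '[[[0.001,0,0,0,0,0,255],[0,0,0,0,0,0,0],[0,0,0,0,0,0,0],[0,0,0,0,0,0,0],[0,0,0,0,0,0,0],[0,0,0,0,0,0,0],[0,0,0,0,0,0,0],[0,0,0,0,0,0,0],[0,0,0,0,0,0,0],[0,0,0,0,0,0,0]]]'
python3 -m creep '[[[0,0,-0.02,0,0,0,0],[0,0,-0.02,0,0,0,0],[0,0,-0.02,0,0,0,0],[0,0,-0.02,0,0,0,0],[0,0,-0.02,0,0,0,0],[0,0,-0.02,0,0,0,0],[0,0,0,0,0,0,0],[0,0,0,0,0,0,0]]]'
python3 -m creep '[[[0.01,-0.02,0,0,0,0,0],[0.02,-0.02,0,0,0,0,0],[0.02,-0.02,0,0,0,0,0],[0.02,-0.02,0,0,0,0,0],[0.02,-0.02,0,0,0,0,0],[0.02,-0.02,0,0,0,0,0],[0.02,-0.02,0,0,0,0,0],[0.02,-0.02,0,0,0,0,0],[0.02,0,0,0,0,0,0],[0.02,0,0,0,0,0,0],[0.01,0,0,0,0,0,0],[0,0,0,0,0,0,0]]]'
python3 - <<'E'
from h import *
a=bot.snapshot("side")[190:330,310:450];b=bot.snapshot("top")[105:265,120:530]
cv2.imwrite("pics/end.png",np.vstack([cv2.resize(b,(700,273),interpolation=cv2.INTER_CUBIC),cv2.copyMakeBorder(cv2.resize(a,(320,320),interpolation=cv2.INTER_CUBIC),0,0,0,380,0)])[:,:,::-1])
for c in("side","top"):
  for d in bot.boxes_of(c,"ball1_center"): print(c,d['at'],d['p'],onplane(c,[d['at']],.029))
print(bot.sense()['t'])
E
```

```text
t: 10.4
position: [0.5335, -0.154, 0.2847]
tcp_rot: [-2.162, -2.279, 0.0]
force: [-0.8, 0.6, -0.0]
grip_width: 0.0851
gripper_force: 0.0
t: 11.2
position: [0.5336, -0.154, 0.4047]
tcp_rot: [2.162, 2.279, 0.0]
force: [0.0, 0.1, -0.4]
grip_width: 0.0857
gripper_force: 0.0
t: 12.4
position: [0.363, 0.0379, 0.4042]
tcp_rot: [-2.159, -2.281, 0.001]
force: [0.5, -0.7, -0.6]
grip_width: 0.0855
gripper_force: 0.0
side [379.7, 294.2] 0.52 [[ 0.54441568 -0.27391695  0.029     ]]
12.6
```

View pics/end.png

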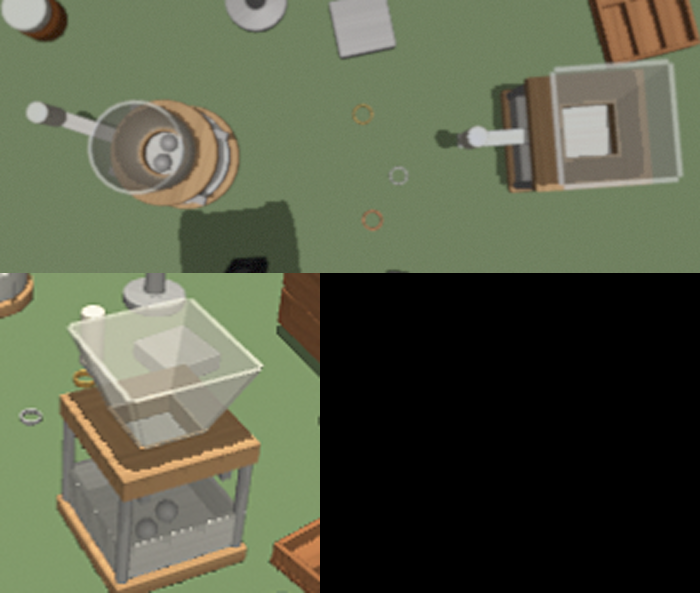

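The square funnel is empty in the top view (585,130) and its gate is home. In the side view two balls are plainly in the tray (around (165,510) and (147,528)), with the third partly hidden behind them. The round hopper is unchanged and the gripper is clear.

```bash
python3 -c "
from station import bot
print(bot.sign_off())"
```

```text
the job is handed in; nothing more can be done
None
```

I handed the job in at about 12.6 s: the square hopper is empty and its gate is pushed home against its stop, two of its three balls show plainly in the tray with the third not clearly visible, the round hopper's gate was not touched, and the robot is clear of everything.

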